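# Start a flask stopper without crossing its threads

### The job

Take the orange stopper from the chopping board, set it upright in the mouth of the steel food flask and screw it clockwise fully home, so that its flange sits down on the flask's rim. Start it gently: if it comes up solid early, while it still stands high, the threads are crossed, so stop, turn it back until it drops into the thread and start again; never force it by turning on against the resistance or by pushing hard. When it is home, let go of it, and leave the mug, the spice jar and the spoon where they are.

Things in the scene. Friction and masses are not known exactly. Their poses are not given: they have to be found in the camera images.
- stopper: Orange and black screw stopper, about 0.16 kg, 72 mm tall, loose, standing upright on the board; origin: centre of its underside, z up. Black plug 39 mm in diameter and 34 mm long, foot tapered over 6 mm. Three black pins, 5 mm thick, stick out of the plug to 26.5 mm from the axis, 120 degrees apart, the first along its x; their centres lie 16 mm above the origin.
- stopper_grip (a point): Middle of the stopper's orange grip bar, where the tool point goes: 64 mm above the stopper's origin. The bar is 44 mm along x, 14 mm across y (grasp it across y) and spans 40 to 72 mm above the origin; the flange lies right below it.
- stopper_flange (a point): Centre of the underside of the stopper's orange flange, 34 mm above the stopper's origin. Flange 66 mm in diameter, 6 mm thick. Screwed home, it sits on the flask's rim. The stopper drops or sinks only if the hand follows it down.
- flask_mouth (a point): Centre of the mouth, at rim height, of the open upright steel flask, z up. Rim 136 mm above the counter, 72 mm across; body 92 mm wide. Bore 57 mm wide and 46 mm deep, 43 mm wide inside the thread ridges. The flask cannot slide or tip.
- flask_thread (a point): On the bore's axis, 16 mm below the rim, at the entry gaps' ledges. Seen from above, going clockwise: open gap 34 degrees, ridge 78 degrees, end post 8 degrees, three times round, direction not told. Pins in the gaps: flange 4.5 mm above the rim; then 70 to 100 degrees clockwise draw it down to 0, solid. Pins on the ridges (crossed): 14 mm above, on posts 18; turn back up to 90 degrees to drop.
- coaster: Fixed black rubber coaster, 116 mm wide and 6 mm high, with the flask on it; origin at the centre of its underside. Turned against solid resistance, the flask winds up on the rubber like a spring, about 2.5 N m per rad, and springs back: 0.1 rad too far shows as 0.25 N m on the tool. Over about 0.5 N m is forcing it, and so is pressing or landing with over 40 N. Free turning takes under 0.15 N m.
- board: Fixed light wooden chopping board 160 x 140 x 14 mm, origin at the centre of its underside. The stopper stands on it.
- mug: Blue ceramic mug, 80 mm wide, 90 mm tall, handle along its y, origin at the centre of its underside. Leave alone.
- spice_jar: Small jar with a red cap, 44 mm wide, 85 mm tall, origin at the centre of its underside. Leave alone.
- spoon: Spoon lying along its x on the counter near the robot. Leave alone.
Things that resemble listed ones, but are neither listed nor needed, are in the scene too. Leave any blue, turquoise or yellow look-alike of the stopper alone.

How it is judged:
On the way:
1. the stopper stands upright in the mouth of the flask (horizontal distance between stopper and flask_mouth below 0.005 m and z of stopper in the frame of flask_mouth below -0.012 m and angle between stopper's own z axis and vertical below 0.15 rad), for 0.1 s.
At the end, for the whole second after the job is handed in: The stopper is screwed home in the flask: its flange within 1.5 mm of the rim, its axis within 4 mm of the mouth's centre, upright within 0.06 rad, at rest and released (horizontal distance between stopper and flask_mouth below 0.004 m and z of stopper in the frame of flask_mouth below -0.0325 m and angle between stopper's own z axis and vertical below 0.06 rad and linear speed of stopper below 0.02 m/s); the robot touches nothing.
It fails at once if the stopper was pressed or jammed against the flask with over 40 N in all (contact force between stopper and coaster above 40 N).
It fails at once if the mug was moved by more than 30 mm (distance of mug from where it was at the start of the episode above 0.03 m).
It fails at once if the spice jar was moved by more than 30 mm (distance of spice_jar from where it was at the start of the episode above 0.03 m).
It fails at once if the spoon was moved by more than 30 mm (distance of spoon from where it was at the start of the episode above 0.03 m).
It also fails if it takes over 67 s, if anything falls off the work surface, if the arm or the gripper's body presses on something with over 40 N, if the wrist force passes 120 N, or if a joint passes its speed limit or range.

### The arm

A 6-joint arm with a two-finger parallel gripper is mounted at the origin on the work surface. World frame = base frame: x ahead of the robot, y to its left, z up, the work surface at z = 0. Lengths are in m, angles in rad, forces in N, time in s.
With the tool pointing down it reaches from about 0.375 to 0.975 m from the base axis. Payload 3.8 kg.
Tool frame: the origin (TCP) lies between the finger pads, 19 mm behind the fingertips; this is the grasp point; z points along the fingers, y is the line along which they close (so a half turn about z gives the same grasp; the last joint's range is limited). The gripper opens to 88 mm and grips with 3 to 60 N. Pads are 18 mm wide; open, the fingers measure 123 mm over their backs; the gripper's body (75 mm by 187 mm) begins 45 mm behind the grasp point.
Start: joints at [1.065, 0.264, 1.604, -0, 1.274, -0.037], TCP at [0.305, 0.602, 0.257] pointing down, gripper open.
Joint ranges: [-2.63, 2.63], [-0.94, 2.18], [0.31, 2.57], [-1.31, 4.45], [0, 2.66], [-2.55, 2.55]. Speed limits (rad/s): [2.57, 2.57, 3.14, 3.14, 3.14, 3.14].

### API

Orientations are given as a rotation vector (axis times angle).
In Python, from station import * gives the robot as it stands. The module is installed in compiled form; this text tells all that it offers.
- The arm moves only by the tool apply_moves, never from a script. Its argument "moves" is a list of rows, each a list of 6 numbers: the shift along the tool's x, y, z in m, then the turn, a rotation vector about the tool's x, y, z in rad. In form: [[dx, dy, dz, wx, wy, wz], ...]. A call has 1 to 20 rows; each row shifts and turns the commanded pose from where the row before left it, along the tool's axes as they then stand; what a row does not reach is not made up. A row lasts 1/8 s, in which the tool goes at most 62.5 mm and 10.7 degrees, less where a joint would pass 70% of its speed; a pose out of reach is approached as far as the arm can. A call with a gripper value outside its range is refused whole. "jaw" is the opening, from 0 (shut) to 1 (fully open), set as the call begins (left out, the last holds). The fingers move at their own pace and stop on an object; the grip force is fixed at half the most. Time passes only in rows, so rows that do not move let the fingers close. It gives the time, the measured TCP pose, the force, the opening and the grip force at its end, in the units of the state.
- sense(): the state, without advancing time (a new reading comes with each control period).
- snapshot(name): name is "scene" or "top"; returns (picture, depth): 480x640x3 uint8, red, green, blue; 480x640 float32, m along the optical axis (not along the pixel's ray), 0 where there is no reading.
- get_calibration(name): a dict with "camera_matrix" (3x3 intrinsics, pixels), "extrinsics" (4x4, takes a point from camera to world coordinates). Camera axes: x right, y down, z forward; pixel columns grow to the right and rows downward; lengths in m; the calibration is good to about 2 mm. A picture is of the moment at which its call begins. get_calibration takes no time and is no camera call.
- finish_job(): hands the job in; it is judged then, once.
The state is a dict: "t": time; "joints": joint angles; "qvel": joint speeds; "effort": joint torques, N m; "tool_pos": TCP position; "ee_rot": TCP orientation; "force": force on the tool from outside, world axes, zero at the start; "moment": the same for the moment, N m; "opening": finger opening in m; "grip_force": force on a finger pad.
Only numpy, scipy, OpenCV 4.12 (cv2) and the standard library are available. Lean on these libraries where they do the work, as an engineer would, in place of code of your own. Each camera call takes 0.05 s, during which the arm holds its last target. There are 200 camera calls.

## Working session

There is one attempt and no reset: what is moved stays moved. The work goes in short steps, Python scripts to look and compute and a tool call to move; the robot and the scene stay as the last step left them, time stands still between calls to the robot, and variables do not carry over. Pictures are saved under pics/ and viewed, at most 10 in all, crops included, and the job is handed in when it is done.

Besides the shell and the picture viewer there is one more tool, called after "Emit:" as name(argument=value, ...) on one line, values as JSON. apply_moves: Moves the arm, as the interface text tells. Its arguments: {"type":"object","properties":{"moves":{"type":"array"},"jaw":{"type":"number"}},"required":["moves"]}

```bash
mkdir -p pics; python3 - <<'E'
from station import *
import cv2,numpy as np
for n in("scene","top"):
    p,d=snapshot(n); np.savez(f"{n}0.npz",p=p,d=d); cv2.imwrite(f"pics/{n}0.png",p[:,:,::-1])
    c=get_calibration(n); print(n,np.round(c["camera_matrix"],1).tolist(),np.round(c["extrinsics"],3).tolist())
s=sense(); print({k:np.round(v,3).tolist() for k,v in s.items()})
E
```

```text
scene [[519.5, 0.0, 310.5], [0.0, 519.5, 240.2], [0.0, 0.0, 1.0]] [[0.705, 0.381, -0.598, 1.204], [0.709, -0.403, 0.579, -0.604], [-0.02, -0.832, -0.555, 0.692], [0.0, 0.0, 0.0, 1.0]]
top [[584.6, 0.0, 323.4], [0.0, 584.6, 236.8], [0.0, 0.0, 1.0]] [[0.014, -0.99, 0.14, 0.375], [-1.0, -0.017, -0.02, 0.047], [0.022, -0.14, -0.99, 1.244], [0.0, 0.0, 0.0, 1.0]]
{'t': 0.1, 'joints': [1.065, 0.265, 1.605, 0.0, 1.274, -0.037], 'qvel': [-0.002, -0.002, -0.002, 0.002, -0.002, -0.001], 'effort': [-0.0, -50.362, -35.807, 0.073, 0.023, -0.0], 'tool_pos': [0.305, 0.602, 0.256], 'ee_rot': [-0.729, -3.055, 0.003], 'force': [0.39, 0.106, 0.102], 'moment': [-0.048, 0.008, 0.015], 'grip_force': 0.0, 'opening': 0.088}
```

View pics/top0.png

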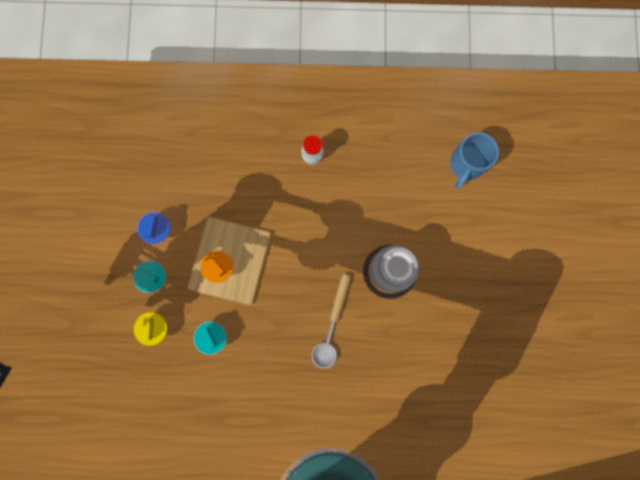

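View pics/scene0.png

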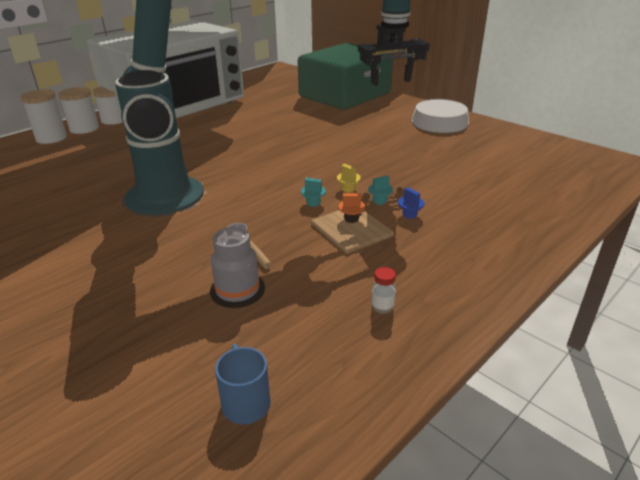

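The stopper is at about (217,267) in the top view, on the board. The flask mouth is at about (399,265). In the scene view they are at (351,205) and (235,235). Next I'll measure them and zoom in on both.

```bash
cat >h.py <<'E'
from station import *
import cv2,numpy as np
def ray(n,uv,z):
    c=get_calibration(n);K=c["camera_matrix"];T=c["extrinsics"]
    uv=np.atleast_2d(np.array(uv,float)); v=np.c_[(uv-[K[0,2],K[1,2]])/[K[0,0],K[1,1]],np.ones(len(uv))]@T[:3,:3].T
    o=T[:3,3]; return o+v*((z-o[2])/v[:,2])[:,None]
def cloud(n,d):
    c=get_calibration(n);K=c["camera_matrix"];T=c["extrinsics"]
    v,u=np.mgrid[:480,:640]; P=np.stack([(u-K[0,2])/K[0,0]*d,(v-K[1,2])/K[1,1]*d,d],-1)
    return P@T[:3,:3].T+T[:3,3]
def orange(p):
    h=cv2.cvtColor(p,cv2.COLOR_RGB2HSV); return (h[...,0]>=5)&(h[...,0]<=14)&(h[...,1]>215)&(h[...,2]>130)
E
python3 - <<'E'
from h import *
P={}
for n in("top","scene"):
    f=np.load(n+"0.npz");P[n]=f["p"],f["d"]
p,d=P["top"]; C=cloud("top",d); C2=cloud("scene",P["scene"][1])
m=np.zeros((480,640),bool); m[245:290,195:240]=1; m&=orange(p)
X=C[m]; print("orange",m.sum(),"z pct",np.percentile(X[:,2],[2,25,50,75,98]).round(3))
for lo,hi in((.045,.065),(.075,.1)):
    k=(X[:,2]>lo)&(X[:,2]<hi); Y=X[k]
    if k.sum()>5:
        r=cv2.minAreaRect(np.float32(Y[:,:2]*1000)); print(lo,k.sum(),Y.mean(0).round(4),r)
print("board z",C[225:240,225:260,2].mean())
# flask rim
for nm,Q in(("top",C),("scene",C2)):
    k=(Q[...,2]>.13)&(Q[...,2]<.155)&(abs(Q[...,0]-.35)<.12)&(abs(Q[...,1]+.08)<.08)
    Y=Q[k]; print(nm,k.sum(),Y.mean(0).round(4) if k.any() else 0, cv2.minEnclosingCircle(np.float32(Y[:,:2]*1000)) if k.any() else 0)
m2=np.zeros((480,640),bool); m2[185:225,330:375]=1; m2&=orange(P["scene"][0]); Y=C2[m2]; print("scene orange",len(Y),Y.mean(0).round(4)); 
k=Y[:,2]>.065;print(k.sum(),cv2.minAreaRect(np.float32(Y[k][:,:2]*1000)))
a=cv2.resize(p[240:300,190:250],(390,390),interpolation=cv2.INTER_CUBIC);b=cv2.resize(p[235:295,365:425],(390,390),interpolation=cv2.INTER_CUBIC)
cv2.imwrite("pics/z1.png",np.hstack([a,b])[:,:,::-1])
E
```

```text
Traceback (most recent call last):
IndexError: index -1 is out of bounds for axis 0 with size 0
```

```bash
cat > m.py <<'E'
from h import *
P={}
for n in("top","scene"):
    f=np.load(n+"0.npz");P[n]=f["p"],f["d"]
p,d=P["top"]; C=cloud("top",d); C2=cloud("scene",P["scene"][1])
h=cv2.cvtColor(p,cv2.COLOR_RGB2HSV)
print(h[267,205:230:4].tolist(), h[230,230:234].tolist(), cv2.cvtColor(P["scene"][0],cv2.COLOR_RGB2HSV)[207,345:358:4].tolist())
for nm,Q,w in(("top",C,(245,290,195,240)),("scene",C2,(185,225,330,375))):
    hh=cv2.cvtColor(P[nm][0],cv2.COLOR_RGB2HSV); m=np.zeros((480,640),bool); m[w[0]:w[1],w[2]:w[3]]=1
    m&=(hh[...,0]<=14)&(hh[...,1]>200)&(hh[...,2]>120); X=Q[m]
    print(nm,"orange",m.sum(),X[:,2].min() if len(X) else 0)
    if not len(X): continue
    print(np.percentile(X[:,2],[2,25,50,75,98]).round(3))
    for lo,hi in((.045,.065),(.073,.1)):
        Y=X[(X[:,2]>lo)&(X[:,2]<hi)]
        if len(Y)>5: print(lo,len(Y),Y.mean(0).round(4),cv2.minAreaRect(np.float32(Y[:,:2]*1000)))
    c=max(cv2.findContours(m.astype(np.uint8),0,2)[0],key=cv2.contourArea)
    if nm=="top":
        (u,r)=cv2.minEnclosingCircle(c); print("px circ",u,r)
for nm,Q in(("top",C),("scene",C2)):
    k=(Q[...,2]>.13)&(Q[...,2]<.155)&(abs(Q[...,0]-.35)<.12)&(abs(Q[...,1]+.08)<.08)
    Y=Q[k]
    if len(Y): print(nm,len(Y),Y.mean(0).round(4),cv2.minEnclosingCircle(np.float32(Y[:,:2]*1000)))
print("board z",C[225:240,225:260,2].mean())
a=cv2.resize(p[240:300,190:250],(390,390),interpolation=cv2.INTER_CUBIC);b=cv2.resize(p[235:295,365:425],(390,390),interpolation=cv2.INTER_CUBIC)
cv2.imwrite("pics/z1.png",np.hstack([a,b])[:,:,::-1])
E
python3 m.py
```

```text
[[17, 255, 223], [17, 255, 222], [17, 255, 225], [17, 255, 221], [16, 255, 156], [16, 255, 160], [15, 255, 165]] [[17, 125, 141], [18, 127, 141], [17, 115, 144], [17, 121, 141]] [[11, 180, 122], [10, 180, 122], [11, 181, 121], [11, 179, 121]]
top orange 0 0
scene orange 0 0
top 198 [ 0.4561 -0.1193  0.1351] ((469.34832763671875, -119.16725158691406), 33.637351989746094)
scene 145 [ 0.4576 -0.1203  0.1343] ((462.9562072753906, -123.86306762695312), 32.570594787597656)
board z 0.026938379062035046
```

View pics/z1.png

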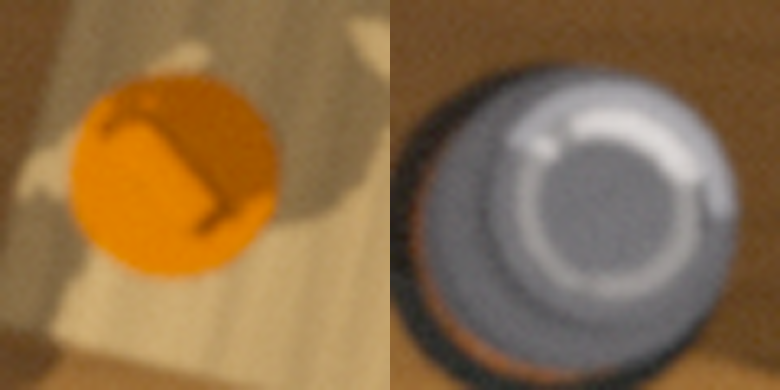

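```bash
sed -i 's/(hh\[...,0\]<=14)&(hh\[...,1\]>200)&(hh\[...,2\]>120)/(hh[...,0]<=19)\&(hh[...,0]>=7)\&(hh[...,1]>(230 if nm=="top" else 165))\&(hh[...,2]>95)/' m.py
cat >>m.py <<'E'
print("flange ctr", ray("top",(217,266.9),.054), "rim", ray("top",(398.5,266.5),.136))
# top-view rim: ransac-free circle fit on depth rim points
for nm,Q in(("top",C),("scene",C2)):
    k=(Q[...,2]>.125)&(Q[...,2]<.15)&(np.hypot(Q[...,0]-.46,Q[...,1]+.12)<.05); Y=Q[k]; print(nm,len(Y),np.ptp(Y,0),(Y.max(0)+Y.min(0))/2)
g=cv2.warpPolar(cv2.resize(p[235:298,367:430],None,fx=8,fy=8,interpolation=cv2.INTER_CUBIC),(160,720),((398.5-367+.5)*8,(266.5-235+.5)*8),160,cv2.INTER_CUBIC)
g=cv2.cvtColor(g,cv2.COLOR_RGB2GRAY); g=cv2.createCLAHE(4,(4,4)).apply(g)
z=cv2.createCLAHE(4,(2,2)).apply(cv2.resize(cv2.cvtColor(p[242:292,374:424],cv2.COLOR_RGB2GRAY),(560,560),interpolation=cv2.INTER_CUBIC))
cv2.imwrite("pics/z2.png",np.hstack([cv2.resize(g,(200,560)),z]))
E
python3 m.py
```

```text
[[17, 255, 223], [17, 255, 222], [17, 255, 225], [17, 255, 221], [16, 255, 156], [16, 255, 160], [15, 255, 165]] [[17, 125, 141], [18, 127, 141], [17, 115, 144], [17, 121, 141]] [[11, 180, 122], [10, 180, 122], [11, 181, 121], [11, 179, 121]]
top orange 740 0.04684996596160862
[0.049 0.053 0.055 0.06  0.089]
0.045 563 [0.4786 0.239  0.0541] ((479.8348693847656, 240.9978485107422), (59.696353912353516, 61.25307083129883), 1.2060608863830566)
0.073 170 [0.4801 0.2391 0.0852] ((480.7310791015625, 240.11734008789062), (44.198944091796875, 13.852596282958984), 42.93486404418945)
px circ (216.3297882080078, 266.7127685546875) 15.696006774902344
scene orange 450 -0.0017523046939809106
[0.    0.054 0.057 0.075 0.087]
0.045 246 [0.4901 0.229  0.0553] ((486.041015625, 232.13751220703125), (62.03763198852539, 58.500083923339844), 37.866756439208984)
0.073 123 [0.4849 0.2334 0.0816] ((484.8811340332031, 233.436767578125), (41.210723876953125, 15.72233772277832), 42.91393280029297)
top 198 [ 0.4561 -0.1193  0.1351] ((469.34832763671875, -119.16725158691406), 33.637351989746094)
scene 145 [ 0.4576 -0.1203  0.1343] ((462.9562072753906, -123.86306762695312), 32.570594787597656)
board z 0.026938379062035046
flange ctr [[0.47882633 0.23877078 0.054     ]] rim [[ 0.47787024 -0.11901973  0.136     ]]
top 597 [0.06501576 0.07128528 0.01766472] [ 0.47715503 -0.11950186  0.13389295]
scene 390 [0.06216213 0.07388122 0.01302583] [ 0.47805806 -0.1241671   0.13169175]
```

View pics/z2.png

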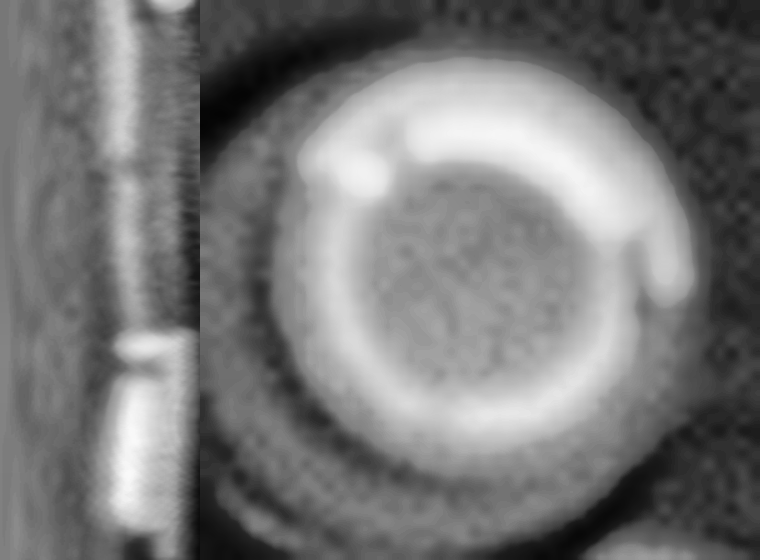

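The bar's long axis lies at 43° and its centre is near (0.480, 0.239). The flask axis is near (0.477, -0.119), but I can't make out the gaps clearly yet. Next I'll plan the approach.

```bash
cat >>h.py <<'E'
def yaw(s):  # angle of tool y in world
    R=cv2.Rodrigues(np.array(s["ee_rot"]))[0]; return np.arctan2(R[1,1],R[0,1]),R
def plan(x,y,z,deg,n):
    s=sense(); a,R=yaw(s); p=np.array(s["tool_pos"]); dw=-(np.radians(deg)-a)
    rows=[];step=(np.array([x,y,z])-p)/n; w=round(dw/n,3)
    for i in range(n):
        t=a-w*i; ey=np.array([np.cos(t),np.sin(t),0]); ez=np.array([0,0,-1.]); ex=np.cross(ey,ez)
        rows.append([round(float(step@e),4) for e in(ex,ey,ez)]+[0,0,w])
    print(np.degrees(a).round(1),"axisz",R[:,2].round(4)); print(str(rows).replace(" ",""))
def st():
    s=sense(); print("t",round(s["t"],2),"pos",np.round(s["tool_pos"],4),"yaw",np.degrees(yaw(s)[0]).round(1),"F",np.round(s["force"],1),"M",np.round(s["moment"],2),"op",round(s["opening"],4),"gf",round(s["grip_force"],1),"j",np.round(s["joints"],2)); return s
E
python3 -c "
from h import *
plan(.480,.239,.15,133,14)"
```

```text
63.1 axisz [-0.001  -0.0017 -1.    ]
[[-0.0229,-0.0175,0.0076,0,0,np.float64(-0.087)],[-0.0213,-0.0194,0.0076,0,0,np.float64(-0.087)],[-0.0195,-0.0211,0.0076,0,0,np.float64(-0.087)],[-0.0176,-0.0228,0.0076,0,0,np.float64(-0.087)],[-0.0156,-0.0242,0.0076,0,0,np.float64(-0.087)],[-0.0134,-0.0255,0.0076,0,0,np.float64(-0.087)],[-0.0111,-0.0265,0.0076,0,0,np.float64(-0.087)],[-0.0088,-0.0274,0.0076,0,0,np.float64(-0.087)],[-0.0064,-0.0281,0.0076,0,0,np.float64(-0.087)],[-0.0039,-0.0285,0.0076,0,0,np.float64(-0.087)],[-0.0014,-0.0287,0.0076,0,0,np.float64(-0.087)],[0.0011,-0.0288,0.0076,0,0,np.float64(-0.087)],[0.0036,-0.0285,0.0076,0,0,np.float64(-0.087)],[0.0061,-0.0281,0.0076,0,0,np.float64(-0.087)]]
```

Emit:
apply_moves(moves=[[-0.023,-0.0175,0.0076,0,0,-0.087],[-0.0213,-0.0194,0.0076,0,0,-0.087],[-0.0195,-0.0211,0.0076,0,0,-0.087],[-0.0176,-0.0228,0.0076,0,0,-0.087],[-0.0156,-0.0242,0.0076,0,0,-0.087],[-0.0134,-0.0255,0.0076,0,0,-0.087],[-0.0111,-0.0265,0.0076,0,0,-0.087],[-0.0088,-0.0274,0.0076,0,0,-0.087],[-0.0064,-0.0281,0.0076,0,0,-0.087],[-0.0039,-0.0285,0.0076,0,0,-0.087],[-0.0014,-0.0287,0.0076,0,0,-0.087],[0.0011,-0.0288,0.0076,0,0,-0.087],[0.0036,-0.0285,0.0076,0,0,-0.087],[0.0061,-0.0281,0.0076,0,0,-0.087],[0,0,0,0,0,0]], jaw=1)

```text
t: 1.98
tool_pos: [0.4801, 0.2377, 0.1499]
ee_rot: [1.144, -2.923, 0.0]
force: [-0.6, -0.2, 0.5]
opening: 0.0881
grip_force: 0.0
```

```bash
python3 - <<'E'
from h import *
st()
D=[];G=[]
for i in range(8):
    p,d=snapshot("top"); D.append(d);G.append(p.astype(float))
    if i<4: G2,d2=snapshot("scene"); 
p=np.mean(G,0).astype(np.uint8); cx,cy=.4775,-.119
Q=np.median([cloud("top",d) for d in D],0)
r=np.hypot(Q[...,0]-cx,Q[...,1]-cy); th=np.degrees(np.arctan2(Q[...,1]-cy,Q[...,0]-cx))%360
for lo,hi in((15,20),(21.5,25),(25,28.5)):
    print(lo,[(a,int(m.sum()),round(float(np.median(Q[m][:,2]))*1000)) if (m:=(r*1000>lo)&(r*1000<hi)&(th>=a)&(th<a+12)).any() else a for a in range(0,360,12)])
m=(Q[...,2]>.132)&(Q[...,2]<.142)&(r<.045); Y=Q[m]
A=np.c_[2*Y[:,:2],np.ones(len(Y))]; s=np.linalg.lstsq(A,(Y[:,:2]**2).sum(1),rcond=None)[0]; print("rim fit",s[:2],np.sqrt(s[2]+s[0]**2+s[1]**2))
z=cv2.createCLAHE(3,(2,2)).apply(cv2.resize(cv2.cvtColor(p[242:292,374:424],cv2.COLOR_RGB2GRAY),(560,560),interpolation=cv2.INTER_CUBIC))
cv2.imwrite("pics/z3.png",z)
plan(.480,.239,.078,133,5)
E
```

```text
t 1.98 pos [0.4801 0.2377 0.1499] yaw 132.7 F [-0.6 -0.2  0.5] M [ 0.07  0.04 -0.04] op 0.0881 gf 0.0 j [ 0.41  0.1   2.01 -0.    1.04 -1.9 ]
15 [(0, 4, 98), (12, 5, 98), (24, 5, 97), (36, 5, 98), (48, 4, 98), (60, 2, 97), (72, 2, 98), (84, 1, 98), 96, (108, 1, 130), 120, (132, 2, 109), (144, 1, 118), (156, 3, 119), (168, 3, 99), (180, 4, 129), (192, 2, 115), (204, 5, 98), (216, 4, 98), (228, 6, 98), (240, 4, 97), (252, 5, 97), (264, 4, 97), (276, 5, 98), (288, 5, 98), (300, 5, 97), (312, 4, 98), (324, 6, 98), (336, 5, 99), (348, 4, 98)]
21.5 [(0, 7, 99), (12, 5, 98), (24, 4, 119), (36, 2, 135), (48, 5, 130), (60, 4, 129), (72, 5, 130), (84, 4, 129), (96, 4, 130), (108, 5, 130), (120, 5, 128), (132, 4, 120), (144, 3, 120), (156, 4, 122), (168, 4, 133), (180, 4, 129), (192, 5, 129), (204, 5, 130), (216, 5, 129), (228, 5, 129), (240, 4, 129), (252, 10, 123), (264, 8, 109), (276, 9, 100), (288, 11, 118), (300, 11, 112), (312, 9, 115), (324, 8, 107), (336, 8, 106), (348, 6, 98)]
25 [(0, 6, 129), (12, 6, 119), (24, 5, 120), (36, 3, 132), (48, 5, 130), (60, 5, 129), (72, 5, 129), (84, 5, 131), (96, 4, 132), (108, 5, 135), (120, 3, 136), (132, 4, 136), (144, 4, 135), (156, 5, 135), (168, 5, 135), (180, 4, 135), (192, 6, 135), (204, 6, 134), (216, 5, 132), (228, 7, 131), (240, 8, 130), (252, 5, 129), (264, 4, 121), (276, 6, 119), (288, 7, 123), (300, 7, 129), (312, 7, 129), (324, 10, 128), (336, 9, 129), (348, 8, 129)]
rim fit [ 0.47998787 -0.11928636] 0.031954602473552494
132.9 axisz [ 1.e-04  1.e-04 -1.e+00]
[[0.0001,-0.0001,0.0146,0,0,np.float64(-0.0)],[0.0001,-0.0001,0.0146,0,0,np.float64(-0.0)],[0.0001,-0.0001,0.0146,0,0,np.float64(-0.0)],[0.0001,-0.0001,0.0146,0,0,np.float64(-0.0)],[0.0001,-0.0001,0.0146,0,0,np.float64(-0.0)]]
```

View pics/z3.png

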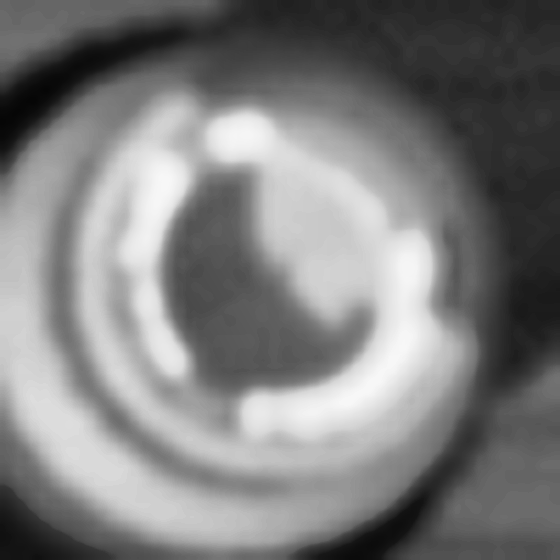

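The picture, taken with the shadow moved, shows the thread ring. The lower gap lies between (180,370) and (255,415). Depth puts the ledges at z = 0.120 and the ridges at 0.130, so the gaps are centred near 31°, 151° and 271° in world angle. Now the grasp.

Emit:
apply_moves(moves=[[0,0,0.016,0,0,0],[0,0,0.016,0,0,0],[0,0,0.016,0,0,0],[0,0,0.014,0,0,0],[0,0,0.01,0,0,0],[0,0,0,0,0,0]])

```text
t: 3.32
tool_pos: [0.4797, 0.239, 0.0778]
ee_rot: [1.149, -2.922, 0.0]
force: [-1.0, -0.0, 0.6]
opening: 0.088
grip_force: 0.0
```

Emit:
apply_moves(moves=[[0,0,0,0,0,0],[0,0,0,0,0,0],[0,0,0,0,0,0],[0,0,0,0,0,0],[0,0,0,0,0,0],[0,0,0,0,0,0],[0,0,0,0,0,0],[0,0,0,0,0,0]], jaw=0)

```text
t: 4.32
tool_pos: [0.4804, 0.2394, 0.079]
ee_rot: [-1.15, 2.924, -0.0]
force: [-0.2, -0.2, -0.8]
opening: 0.0137
grip_force: 30.0
```

```bash
python3 -c "
from h import *
st()"
```

```text
t 4.33 pos [0.4804 0.2394 0.079 ] yaw 132.9 F [-0.2 -0.2 -0.8] M [ 0.02  0.   -0.02] op 0.0137 gf 30.0 j [ 0.42  0.19  2.06 -0.    0.9  -1.9 ]
```

Emit:
apply_moves(moves=[[0,0,-0.015,0,0,0],[0,0,-0.03,0,0,0],[0,0,-0.03,0,0,0],[0,0,-0.03,0,0,0],[0,0,-0.03,0,0,0],[0,0,-0.015,0,0,0],[0,0,0,0,0,0],[0,0,0,0,0,0]])

```text
t: 5.32
tool_pos: [0.4796, 0.239, 0.2277]
ee_rot: [1.149, -2.922, 0.0]
force: [-0.0, -0.1, -2.7]
opening: 0.0142
grip_force: 30.0
```

```bash
python3 - <<'E'
from h import *
s=st(); p,d=snapshot("scene"); tp=np.array(s["tool_pos"])
c=get_calibration("scene");T=np.linalg.inv(c["extrinsics"])
def pr(q): v=T[:3,:3]@q+T[:3,3]; v=c["camera_matrix"]@v; return v[:2]/v[2]
u,v=pr(tp-[0,0,.045]).astype(int); print(u,v)
for k in(43,163,283,103,223,343):
    a=np.radians(k); e=tp+[.026*np.cos(a),.026*np.sin(a),-.048]; print(k,((pr(e)-[u-40,v-40])*7.5).round())
cv2.imwrite("pics/z4.png",cv2.resize(p[v-40:v+40,u-40:u+40],(600,600),interpolation=cv2.INTER_CUBIC)[:,:,::-1])
G=np.mean([snapshot("top")[0] for _ in range(6)],0).astype(np.float32)
# thread ring unrolled at ridge plane
c=get_calibration("top");T=np.linalg.inv(c["extrinsics"])
th=np.radians(np.arange(0,360,1.0)); R=np.arange(.016,.038,.0005); 
g,_t=np.meshgrid(R,th); q=np.stack([.4785+g*np.cos(_t),-.119+g*np.sin(_t),0*g+.1295],-1)@T[:3,:3].T+T[:3,3]
q=q@c["camera_matrix"].T; q=(q[...,:2]/q[...,2:]).astype(np.float32)
I=cv2.remap(cv2.cvtColor(G.astype(np.uint8),cv2.COLOR_RGB2GRAY),q[...,0],q[...,1],cv2.INTER_CUBIC).T
I=cv2.createCLAHE(3,(1,3)).apply(I); I=cv2.resize(I,(720,352)); 
for k in range(0,360,30): cv2.putText(I,str(k),(2*k,12),0,.4,255)
cv2.imwrite("pics/z5.png",I)
E
```

```text
t 5.33 pos [0.4796 0.239  0.2277] yaw 132.9 F [-0.  -0.1 -2.7] M [0.09 0.05 0.04] op 0.0142 gf 30.0 j [ 0.42  0.02  1.93 -0.    1.19 -1.9 ]
352 157
43 [387. 309.]
163 [260. 279.]
283 [263. 341.]
103 [343. 279.]
223 [219. 310.]
343 [348. 341.]
```

View pics/z4.png

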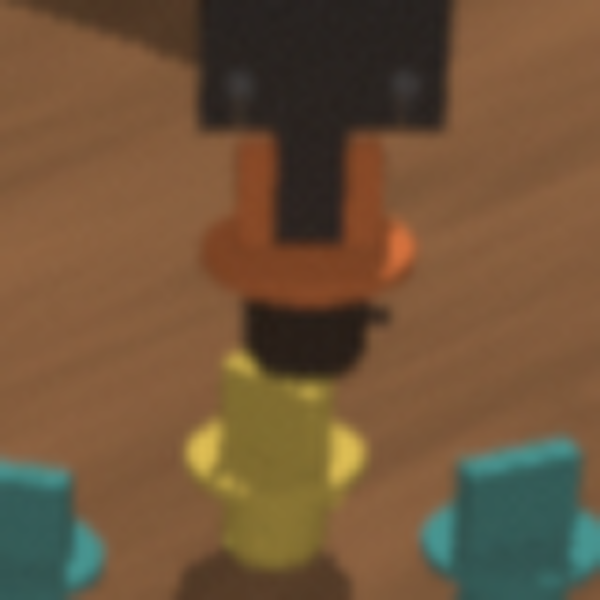

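View pics/z5.png

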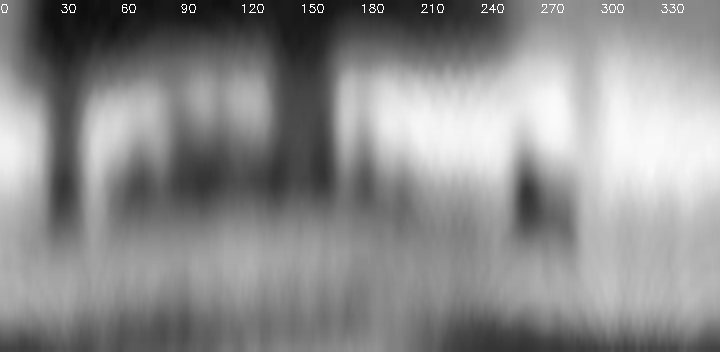

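The scene crop shows a pin at about (387,313), which matches the predicted 43° position, so the pins are at 43°, 163° and 283°. In the unrolled ring the gaps span 130–163° and 252–285°, so they're centred near 28° mod 120. I'll go to tool yaw -2°, which puts the pins over the gaps and leaves joint 6 room both ways.

```bash
sed -i 's/w=round(dw\/n,3)/w=round(float(dw\/n),3)/' h.py; python3 -c "
from h import *
plan(.478,-.119,.245,-2,18)"
```

```text
132.9 axisz [-1.1e-03 -5.0e-04 -1.0e+00]
[[0.0136,-0.0145,-0.0009,0,0,0.131],[0.0116,-0.0161,-0.0009,0,0,0.131],[0.0094,-0.0175,-0.0009,0,0,0.131],[0.0071,-0.0186,-0.0009,0,0,0.131],[0.0046,-0.0194,-0.0009,0,0,0.131],[0.002,-0.0198,-0.0009,0,0,0.131],[-0.0006,-0.0199,-0.0009,0,0,0.131],[-0.0032,-0.0196,-0.0009,0,0,0.131],[-0.0057,-0.0191,-0.0009,0,0,0.131],[-0.0082,-0.0181,-0.0009,0,0,0.131],[-0.0105,-0.0169,-0.0009,0,0,0.131],[-0.0126,-0.0154,-0.0009,0,0,0.131],[-0.0145,-0.0136,-0.0009,0,0,0.131],[-0.0162,-0.0116,-0.0009,0,0,0.131],[-0.0175,-0.0094,-0.0009,0,0,0.131],[-0.0186,-0.007,-0.0009,0,0,0.131],[-0.0194,-0.0045,-0.0009,0,0,0.131],[-0.0198,-0.002,-0.0009,0,0,0.131]]
```

Emit:
apply_moves(moves=[[0.0136,-0.0145,-0.0009,0,0,0.131],[0.0116,-0.0161,-0.0009,0,0,0.131],[0.0094,-0.0175,-0.0009,0,0,0.131],[0.0071,-0.0186,-0.0009,0,0,0.131],[0.0046,-0.0194,-0.0009,0,0,0.131],[0.002,-0.0198,-0.0009,0,0,0.131],[-0.0006,-0.0199,-0.0009,0,0,0.131],[-0.0032,-0.0196,-0.0009,0,0,0.131],[-0.0057,-0.0191,-0.0009,0,0,0.131],[-0.0082,-0.0181,-0.0009,0,0,0.131],[-0.0105,-0.0169,-0.0009,0,0,0.131],[-0.0126,-0.0154,-0.0009,0,0,0.131],[-0.0145,-0.0136,-0.0009,0,0,0.131],[-0.0162,-0.0116,-0.0009,0,0,0.131],[-0.0175,-0.0094,-0.0009,0,0,0.131],[-0.0186,-0.007,-0.0009,0,0,0.131],[-0.0194,-0.0045,-0.0009,0,0,0.131],[-0.0198,-0.002,-0.0009,0,0,0.131],[0,0,0,0,0,0],[0,0,0,0,0,0]])

```text
t: 8.18
tool_pos: [0.4781, -0.1183, 0.245]
ee_rot: [-2.261, -2.18, -0.0]
force: [0.3, 0.7, -2.0]
opening: 0.0135
grip_force: 30.0
```

```bash
python3 - <<'E'
from h import *
s=st(); p,d=snapshot("scene"); tp=np.array(s["tool_pos"])
c=get_calibration("scene");T=np.linalg.inv(c["extrinsics"])
def pr(q): v=T[:3,:3]@q+T[:3,3]; v=c["camera_matrix"]@v; return v[:2]/v[2]
u,v=pr(tp-[0,0,.08]).astype(int)
f=lambda q:((pr(np.array(q))-[u-50,v-50]+.5)*6).round(1)
print("axis tcp-.064",f(tp-[0,0,.064]),"flange ctr",f(tp-[0,0,.030]),"rim ctr",f([.478,-.119,.136]),"bore", f([.478-.0182,-.119-.0188,.136]),f([.478+.0182,-.119+.0188,.136]), "rim outer",f([.478-.025,-.119-.026,.136]),f([.478+.025,-.119+.026,.136]))
cv2.imwrite("pics/z6.png",cv2.resize(p[v-50:v+50,u-50:u+50],(600,600),interpolation=cv2.INTER_CUBIC)[:,:,::-1])
E
```

```text
t 8.18 pos [ 0.4781 -0.1183  0.245 ] yaw -2.1 F [ 0.3  0.7 -2. ] M [-0.08  0.03  0.02] op 0.0135 gf 30.0 j [-0.29 -0.08  2.    0.    1.22 -0.26]
axis tcp-.064 [301.4 263.2] flange ctr [289.8 170.3] rim ctr [314.3 381.7] bore [234.6 383.7] [394.  379.8] rim outer [204.3 384.6] [424.2 378.8]
```

View pics/z6.png

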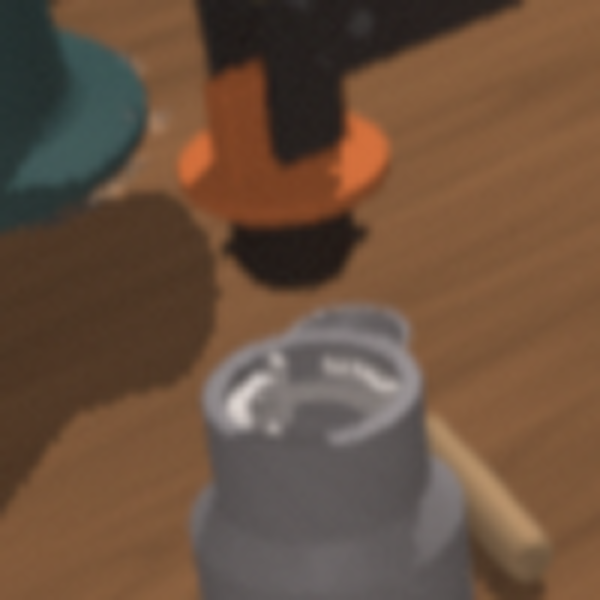

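The rim spans x 203–421 in the crop, which agrees with my flask estimate to about 0.5 mm. The flange spans 177–390, so it's about 1 mm left of where it should be, and I'll shift 1 mm along tool x. Then I'll descend into the mouth, stopping above ridge height.

Emit:
apply_moves(moves=[[0.001,0,0.012,0,0,0],[0,0,0.012,0,0,0],[0,0,0.012,0,0,0],[0,0,0.005,0,0,0],[0,0,0.004,0,0,0],[0,0,0,0,0,0]])

```text
t: 8.98
tool_pos: [0.4782, -0.1177, 0.2]
ee_rot: [-2.263, -2.179, 0.0]
force: [-0.6, -0.6, -2.4]
opening: 0.0139
grip_force: 30.0
```

Emit:
apply_moves(moves=[[0,0,0.003,0,0,0],[0,0,0.003,0,0,0],[0,0,0.003,0,0,0],[0,0,0.003,0,0,0],[0,0,0,0,0,0]])

```text
t: 9.6
tool_pos: [0.4786, -0.1181, 0.1881]
ee_rot: [2.262, 2.178, 0.0]
force: [1.6, -1.7, -2.3]
opening: 0.0136
grip_force: 30.0
```

```bash
python3 -c "
from h import *
st()"
```

```text
t 9.6 pos [ 0.4786 -0.1181  0.1881] yaw -2.2 F [ 1.6 -1.7 -2.3] M [-0.42 -0.29 -0.02] op 0.0136 gf 30.0 j [-0.29 -0.03  2.06 -0.    1.11 -0.25]
```

Emit:
apply_moves(moves=[[-0.0006,0.0006,0,0,0,0],[0,0,0.002,0,0,0],[0,0,0.002,0,0,0],[0,0,0,0,0,0]])

```text
t: 10.1
tool_pos: [0.4791, -0.1183, 0.1841]
ee_rot: [2.263, 2.178, 0.001]
force: [2.3, -1.5, -2.4]
opening: 0.0138
grip_force: 30.0
```

```bash
python3 -c "
from h import *
st()"
```

```text
t 10.1 pos [ 0.4791 -0.1183  0.1841] yaw -2.2 F [ 2.3 -1.5 -2.4] M [-0.29 -0.45  0.03] op 0.0138 gf 30.0 j [-0.29 -0.02  2.06  0.    1.1  -0.25]
```

Emit:
apply_moves(moves=[[-0.0005,0.001,0,0,0,0],[0,0,0,0,0,0]])

```text
t: 10.35
tool_pos: [0.4795, -0.1186, 0.184]
ee_rot: [-2.263, -2.178, 0.001]
force: [0.3, 1.4, -1.2]
opening: 0.0136
grip_force: 30.0
```

```bash
python3 -c "
from h import *
st()"
```

```text
t 10.35 pos [ 0.4795 -0.1186  0.184 ] yaw -2.2 F [ 0.3  1.4 -1.2] M [-0.09 -0.05 -0.05] op 0.0136 gf 30.0 j [-0.29 -0.02  2.06  0.    1.1  -0.26]
```

The side load is gone. I'll keep lowering through ridge height in small steps.

Emit:
apply_moves(moves=[[0,0,0.0015,0,0,0],[0,0,0.0015,0,0,0],[0,0,0.0015,0,0,0],[0,0,0,0,0,0]])

```text
t: 10.85
tool_pos: [0.4796, -0.1188, 0.1794]
ee_rot: [-2.263, -2.178, 0.0]
force: [-0.4, 0.2, -2.1]
opening: 0.0139
grip_force: 30.0
```

Emit:
apply_moves(moves=[[0,0,0.0015,0,0,0],[0,0,0,0,0,0]])

```text
t: 11.1
tool_pos: [0.4796, -0.1188, 0.178]
ee_rot: [-2.263, -2.179, 0.0]
force: [0.3, -0.9, -1.2]
opening: 0.0137
grip_force: 30.0
```

```bash
python3 -c "
from h import *
st()"
```

```text
t 11.1 pos [ 0.4796 -0.1188  0.178 ] yaw -2.2 F [ 0.3 -0.9 -1.2] M [-0.03  0.08 -0.01] op 0.0137 gf 30.0 j [-0.29 -0.01  2.07  0.    1.09 -0.26]
```

Below ridge height with no resistance, so the pins are in the gaps. Continuing down to the ledge at about 0.171.

Emit:
apply_moves(moves=[[0,0,0.0015,0,0,0],[0,0,0.0015,0,0,0],[0,0,0.0015,0,0,0],[0,0,0,0,0,0]])

```text
t: 11.6
tool_pos: [0.4797, -0.1188, 0.1735]
ee_rot: [-2.263, -2.179, 0.0]
force: [0.1, -0.1, -1.4]
opening: 0.0139
grip_force: 30.0
```

Emit:
apply_moves(moves=[[0,0,0.001,0,0,0],[0,0,0.001,0,0,0],[0,0,0,0,0,0]])

```text
t: 11.98
tool_pos: [0.4797, -0.1188, 0.1716]
ee_rot: [-2.263, -2.179, 0.0]
force: [1.5, -0.1, -1.5]
opening: 0.0136
grip_force: 30.0
```

```bash
python3 -c "
from h import *
st()"
```

```text
t 11.97 pos [ 0.4797 -0.1188  0.1716] yaw -2.2 F [ 1.5 -0.1 -1.5] M [-0.04  0.04  0.03] op 0.0136 gf 30.0 j [-0.29 -0.01  2.07 -0.    1.08 -0.26]
```

Emit:
apply_moves(moves=[[0,0,0.0008,0,0,0],[0,0,0,0,0,0]])

```text
t: 12.22
tool_pos: [0.4799, -0.1189, 0.1713]
ee_rot: [2.263, 2.179, 0.0]
force: [-0.8, -0.6, 0.1]
opening: 0.014
grip_force: 30.0
```

Emit:
apply_moves(moves=[[0,0,0.0007,0,0,0],[0,0,0,0,0,0]])

```text
t: 12.48
tool_pos: [0.48, -0.1189, 0.1711]
ee_rot: [2.263, 2.178, 0.0]
force: [-2.6, 0.5, 5.1]
opening: 0.0137
grip_force: 30.0
```

```bash
python3 -c "
from h import *
st()"
```

```text
t 12.47 pos [ 0.48   -0.1189  0.1711] yaw -2.2 F [-2.6  0.5  5.1] M [0.06 0.51 0.01] op 0.0137 gf 30.0 j [-0.29 -0.01  2.07 -0.    1.07 -0.26]
```

It's on the ledge at 0.171 with only about 7 N. Now I'll start the clockwise turn gently.

Emit:
apply_moves(moves=[[0,0,0,0,0,0.06],[0,0,0,0,0,0.06],[0,0,0.0002,0,0,0.06],[0,0,0.0002,0,0,0.06],[0,0,0,0,0,0]])

```text
t: 13.1
tool_pos: [0.4809, -0.1192, 0.1711]
ee_rot: [2.506, 1.89, 0.002]
force: [-0.6, 0.3, 5.8]
opening: 0.0132
grip_force: 30.0
```

```bash
python3 -c "
from h import *
st()"
```

```text
t 13.1 pos [ 0.4809 -0.1192  0.1711] yaw -16.0 F [-0.6  0.3  5.8] M [0.03 0.23 0.01] op 0.0132 gf 30.0 j [-0.29 -0.01  2.07 -0.    1.07 -0.01]
```

Emit:
apply_moves(moves=[[0,0,0.0002,0,0,0.06],[0,0,0.0002,0,0,0.06],[0,0,0.0002,0,0,0.06],[0,0,0.0002,0,0,0.06],[0,0,0,0,0,0]])

```text
t: 13.72
tool_pos: [0.4812, -0.1189, 0.1702]
ee_rot: [2.714, 1.578, 0.004]
force: [0.2, 1.7, 5.4]
opening: 0.0138
grip_force: 30.0
```

```bash
python3 -c "
from h import *
st()"
```

```text
t 13.72 pos [ 0.4812 -0.1189  0.1702] yaw -29.6 F [0.2 1.7 5.4] M [ 0.2  -0.16 -0.01] op 0.0138 gf 30.0 j [-0.29 -0.01  2.07  0.    1.07  0.22]
```

The stopper is engaged and sinking. Continuing.

Emit:
apply_moves(moves=[[0,0,0.0002,0,0,0.06],[0,0,0.0002,0,0,0.06],[0,0,0.0002,0,0,0.06],[0,0,0.0002,0,0,0.06],[0,0,0,0,0,0]])

```text
t: 14.35
tool_pos: [0.481, -0.119, 0.1693]
ee_rot: [2.884, 1.242, 0.004]
force: [1.5, 0.8, 4.7]
opening: 0.0136
grip_force: 30.0
```

```bash
python3 -c "
from h import *
st()"
```

```text
t 14.35 pos [ 0.481  -0.119   0.1693] yaw -43.4 F [1.5 0.8 4.7] M [ 0.17 -0.14  0.  ] op 0.0136 gf 30.0 j [-0.29 -0.    2.08  0.    1.07  0.46]
```

Emit:
apply_moves(moves=[[0,0,0.0002,0,0,0.06],[0,0,0.0002,0,0,0.06],[0,0,0.0002,0,0,0.06],[0,0,0.0002,0,0,0.06],[0,0,0,0,0,0]])

```text
t: 14.98
tool_pos: [0.4808, -0.119, 0.1683]
ee_rot: [3.012, 0.889, 0.004]
force: [1.6, 1.6, 5.3]
opening: 0.0139
grip_force: 30.0
```

```bash
python3 -c "
from h import *
st()"
```

```text
t 14.97 pos [ 0.4808 -0.119   0.1683] yaw -57.1 F [1.6 1.6 5.3] M [ 0.12 -0.19 -0.03] op 0.0139 gf 30.0 j [-0.29 -0.    2.08  0.    1.07  0.7 ]
```

Emit:
apply_moves(moves=[[0,0,0.0002,0,0,0.06],[0,0,0.0002,0,0,0.06],[0,0,0.0002,0,0,0.06],[0,0,0.0002,0,0,0.06],[0,0,0,0,0,0]])

```text
t: 15.6
tool_pos: [0.4803, -0.119, 0.1673]
ee_rot: [3.097, 0.523, 0.002]
force: [0.5, 1.6, 6.7]
opening: 0.0137
grip_force: 30.0
```

```bash
python3 -c "
from h import *
st()"
```

```text
t 15.6 pos [ 0.4803 -0.119   0.1673] yaw -70.8 F [0.5 1.6 6.7] M [ 0.08  0.11 -0.05] op 0.0137 gf 30.0 j [-0.29 -0.    2.08 -0.    1.07  0.94]
```

Emit:
apply_moves(moves=[[0,0,0.0002,0,0,0.05],[0,0,0.0002,0,0,0.05],[0,0,0,0,0,0]])

```text
t: 15.98
tool_pos: [0.4802, -0.119, 0.167]
ee_rot: [3.12, 0.367, 0.001]
force: [-0.5, 1.1, 6.7]
opening: 0.0143
grip_force: 30.0
```

```bash
python3 -c "
from h import *
st()"
```

```text
t 15.97 pos [ 0.4802 -0.119   0.167 ] yaw -76.6 F [-0.5  1.1  6.7] M [ 0.21  0.17 -0.  ] op 0.0143 gf 30.0 j [-0.29 -0.    2.08 -0.    1.06  1.04]
```

Emit:
apply_moves(moves=[[0,0,0.0002,0,0,0.04],[0,0,0,0,0,0.04],[0,0,0,0,0,0]])

```text
t: 16.35
tool_pos: [0.4805, -0.1192, 0.1669]
ee_rot: [3.131, 0.243, 0.002]
force: [0.1, 0.4, 5.6]
opening: 0.0136
grip_force: 30.0
```

```bash
python3 -c "
from h import *
st()"
```

```text
t 16.35 pos [ 0.4805 -0.1192  0.1669] yaw -81.1 F [0.1 0.4 5.6] M [0.07 0.15 0.02] op 0.0136 gf 30.0 j [-0.29 -0.    2.08 -0.    1.06  1.12]
```

Emit:
apply_moves(moves=[[0,0,0,0,0,0.04],[0,0,0,0,0,0]])

```text
t: 16.6
tool_pos: [0.4804, -0.1192, 0.1669]
ee_rot: [3.135, 0.18, 0.002]
force: [0.4, 0.1, 6.0]
opening: 0.0135
grip_force: 30.0
```

```bash
python3 -c "
from h import *
st()"
```

```text
t 16.6 pos [ 0.4804 -0.1192  0.1669] yaw -83.4 F [0.4 0.1 6. ] M [0.01 0.18 0.06] op 0.0135 gf 30.0 j [-0.29 -0.    2.08 -0.    1.06  1.16]
```

Emit:
apply_moves(moves=[[0,0,0.0001,0,0,0.04],[0,0,0,0,0,0]])

```text
t: 16.85
tool_pos: [0.4805, -0.1193, 0.1669]
ee_rot: [3.138, 0.118, 0.002]
force: [0.5, -0.2, 7.1]
opening: 0.0137
grip_force: 30.0
```

```bash
python3 -c "
from h import *
st()"
```

```text
t 16.85 pos [ 0.4805 -0.1193  0.1669] yaw -85.7 F [ 0.5 -0.2  7.1] M [0.06 0.14 0.05] op 0.0137 gf 30.0 j [-0.29 -0.    2.08 -0.    1.06  1.2 ]
```

Emit:
apply_moves(moves=[[0,0,0,0,0,0.04],[0,0,0,0,0,0]])

```text
t: 17.1
tool_pos: [0.4804, -0.1194, 0.1669]
ee_rot: [3.14, 0.055, 0.002]
force: [-1.3, -0.9, 6.6]
opening: 0.0136
grip_force: 30.0
```

```bash
python3 -c "
from h import *
st()"
```

```text
t 17.1 pos [ 0.4804 -0.1194  0.1669] yaw -88.0 F [-1.3 -0.9  6.6] M [-0.02  0.19  0.09] op 0.0136 gf 30.0 j [-0.29 -0.    2.08 -0.    1.06  1.24]
```

Emit:
apply_moves(moves=[[0,0,0,0,0,0.05],[0,0,0,0,0,0]])

```text
t: 17.35
tool_pos: [0.4804, -0.1197, 0.1669]
ee_rot: [3.14, -0.023, 0.002]
force: [-0.4, -1.9, 7.5]
opening: 0.0138
grip_force: 30.0
```

```bash
python3 -c "
from h import *
st()"
```

```text
t 17.35 pos [ 0.4804 -0.1197  0.1669] yaw -90.9 F [-0.4 -1.9  7.5] M [-0.27  0.28  0.1 ] op 0.0138 gf 30.0 j [-0.29 -0.    2.08 -0.    1.06  1.29]
```

Emit:
apply_moves(moves=[[0,0,0,0,0,0.04],[0,0,0,0,0,0]])

```text
t: 17.6
tool_pos: [0.4804, -0.1199, 0.1669]
ee_rot: [3.138, -0.086, 0.002]
force: [-0.5, -2.3, 6.5]
opening: 0.0136
grip_force: 30.0
```

```bash
python3 -c "
from h import *
st()"
```

```text
t 17.6 pos [ 0.4804 -0.1199  0.1669] yaw -93.1 F [-0.5 -2.3  6.5] M [-0.34  0.22  0.15] op 0.0136 gf 30.0 j [-0.29 -0.    2.08 -0.    1.06  1.33]
```

Emit:
apply_moves(moves=[[0,0,0,0,0,0.04],[0,0,0,0,0,0]])

```text
t: 17.85
tool_pos: [0.4804, -0.12, 0.1669]
ee_rot: [3.136, -0.148, 0.002]
force: [-0.6, -2.2, 6.0]
opening: 0.0135
grip_force: 30.0
```

```bash
python3 -c "
from h import *
st()"
```

```text
t 17.85 pos [ 0.4804 -0.12    0.1669] yaw -95.4 F [-0.6 -2.2  6. ] M [-0.36  0.21  0.26] op 0.0135 gf 30.0 j [-0.29 -0.    2.08 -0.    1.06  1.37]
```

Emit:
apply_moves(moves=[[0,0,0,0,0,0.04],[0,0,0,0,0,0]])

```text
t: 18.1
tool_pos: [0.4804, -0.12, 0.1669]
ee_rot: [3.132, -0.21, 0.002]
force: [-0.5, -2.1, 6.5]
opening: 0.0136
grip_force: 30.1
```

```bash
python3 - <<'E'
from h import *
s=st(); p,d=snapshot("scene"); tp=np.array(s["tool_pos"])
c=get_calibration("scene");T=np.linalg.inv(c["extrinsics"])
v=c["camera_matrix"]@(T[:3,:3]@(tp-[0,0,.03])+T[:3,3]); u,v=(v[:2]/v[2]).astype(int)
cv2.imwrite("pics/z7.png",cv2.resize(p[v-40:v+40,u-40:u+40],(600,600),interpolation=cv2.INTER_CUBIC)[:,:,::-1])
E
```

```text
t 18.1 pos [ 0.4804 -0.12    0.1669] yaw -97.7 F [-0.5 -2.1  6.5] M [-0.35  0.23  0.37] op 0.0136 gf 30.1 j [-0.29 -0.    2.08 -0.    1.06  1.41]
```

View pics/z7.png

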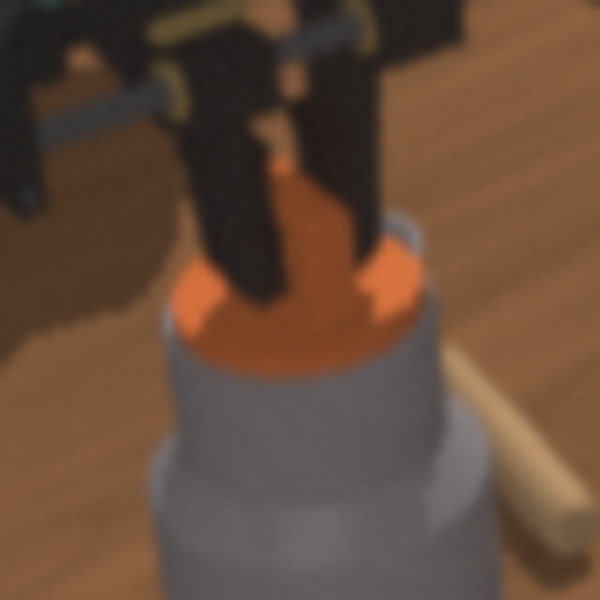

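It has come up solid at 96° of turn, with the moment rising 0.11 N m per 0.04 rad. The picture shows the flange at about (300,310), down on the rim all round. I'll take off the wind-up and press, then let go.

Emit:
apply_moves(moves=[[0,0,0,0,0,-0.06],[0,0,-0.0006,0,0,-0.06],[0,0,0,0,0,0]])

```text
t: 18.52
tool_pos: [0.4803, -0.1199, 0.1669]
ee_rot: [3.139, -0.025, 0.002]
force: [0.9, -4.2, 3.2]
opening: 0.0137
grip_force: 30.0
```

```bash
python3 -c "
from h import *
st()"
```

```text
t 18.52 pos [ 0.4803 -0.1199  0.1669] yaw -90.9 F [ 0.9 -4.2  3.2] M [-0.74 -0.02  0.17] op 0.0137 gf 30.0 j [-0.29 -0.    2.08 -0.    1.06  1.29]
```

Emit:
apply_moves(moves=[[0,0,0,0,0,0],[0,0,0,0,0,0],[0,0,0,0,0,0],[0,0,0,0,0,0]], jaw=0.5)

```text
t: 19.02
tool_pos: [0.4795, -0.1186, 0.1662]
ee_rot: [-3.141, 0.027, 0.001]
force: [-0.1, 0.3, -0.6]
opening: 0.0441
grip_force: 0.0
```

Emit:
apply_moves(moves=[[0,0,-0.005,0,0,0],[0,0,-0.02,0,0,0],[0,0,-0.03,0,0,0],[0,0,-0.03,0,0,0],[0,0,-0.03,0,0,0],[0,0,0,0,0,0],[0,0,0,0,0,0]])

```text
t: 19.9
tool_pos: [0.4794, -0.1187, 0.2807]
ee_rot: [-3.141, 0.027, 0.001]
force: [-0.5, 0.2, -0.8]
opening: 0.0441
grip_force: 0.0
```

```bash
python3 - <<'E'
from h import *
st(); p,d=snapshot("scene"); Q=cloud("scene",d)
p2,d2=snapshot("top"); Q2=cloud("top",d2)
for Q,p in((Q,p),(Q2,p2)):
    r=np.hypot(Q[...,0]-.4795,Q[...,1]+.119); h=cv2.cvtColor(p,cv2.COLOR_RGB2HSV)
    m=(r<.04)&(h[...,0]<20)&(h[...,1]>165)&(Q[...,2]>.12)&(Q[...,2]<.2); z=Q[m][:,2]
    print(m.sum(),"flange top z",np.median(z[z<.155]) if (z<.155).any() else 0,"bar top",np.percentile(z,95) if len(z) else 0, Q[m].mean(0))
q=[cv2.resize(a[y:y+60,x:x+60],(390,390),interpolation=cv2.INTER_CUBIC) for a,y,x in((p2,235,370),(snapshot("scene")[0],205,205))]
cv2.imwrite("pics/z8.png",np.hstack(q)[:,:,::-1])
E
```

```text
t 19.9 pos [ 0.4794 -0.1187  0.2807] yaw -91.0 F [-0.5  0.2 -0.8] M [-0.01  0.15  0.04] op 0.0441 gf 0.0 j [-0.29 -0.1   1.95 -0.    1.29  1.29]
626 flange top z 0.14247967385092436 bar top 0.17443026753406282 [ 0.48690496 -0.12740765  0.15235261]
25 flange top z 0.14200408796788522 bar top 0.14502008205253697 [ 0.45895711 -0.11441044  0.14173214]
```

View pics/z8.png

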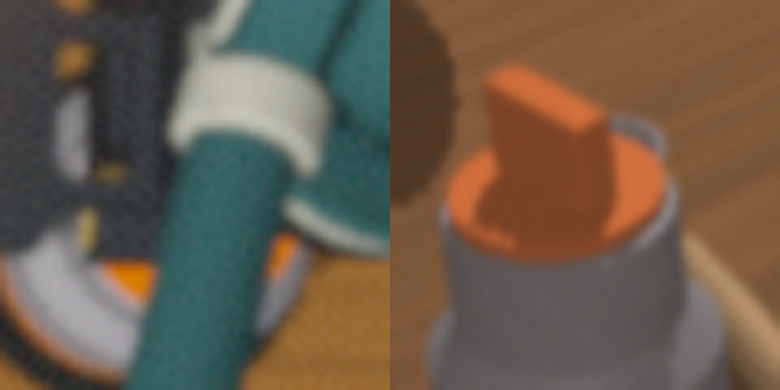

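The right crop shows the flange at about (555,200) seated level on the rim. Its top is at z = 0.142, which is the rim height plus the 6 mm flange. The gripper is clear, so I'm handing in.

```bash
python3 -c "
from station import *
print(finish_job())"
```

```text
the job is handed in; nothing more can be done
None
```

The orange stopper is screwed home in the flask and released, with its flange down on the rim, and the job was handed in at about 20 s; the hand-in returned no verdict, and I didn't re-measure the mug, spice jar or spoon, which the arm never went near.

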